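# Fold the bar trivet and lay it on its display rest

### The arm

A 6-joint arm with a two-finger parallel gripper is mounted at the origin on the work surface. World frame = base frame: x ahead of the robot, y to its left, z up, the work surface at z = 0. Lengths are in mm, angles in degrees, forces in N, time in s.
With the tool pointing down it reaches from about 300 to 850 mm from the base axis. Payload 4.2 kg.
Tool frame: the origin (TCP) lies at the very end of the fingers, on their centre line; the grasp point (between the pads) lies 19 mm behind it; z points along the fingers, y is the line along which they close (so a half turn about z gives the same grasp; the last joint's range is limited). The gripper opens to 91 mm and grips with 3 to 60 N. Pads are 32 mm wide; open, the fingers measure 118 mm over their backs; the gripper's body (76 mm by 178 mm) begins 60 mm behind the grasp point.
Start: joints at [62.853, 18.312, 89.639, -0, 72.044, -1.146], TCP at [252.075, 516.818, 213.976] pointing down, gripper open.
Joint ranges: [-177.97, 177.97], [-48.28, 115.42], [12.27, 149.76], [-77.06, 257.06], [2.81, 150.46], [-146.56, 146.56]. Speed limits (degrees/s): [147.25, 147.25, 180, 180, 180, 180].

### API

Orientations are given as [roll, pitch, yaw] about the fixed x, y, z axes, in that order (R = Rz(yaw) Ry(pitch) Rx(roll)).
In Python, from workcell import env, eyes gives the robot as it stands.
- The arm moves only by the tool send_rows, never from a script. Its argument "targets" is text: rows parted by semicolons, each of 7 numbers parted by spaces: the shift along the tool's x, y, z in m, then the turn, a rotation vector about the tool's x, y, z in degrees, then the opening in per cent of the stroke, from 0 (shut) to 100 (fully open). A call has 1 to 12 rows; each row is the pose to reach, as a shift and turn from the pose commanded when the call began, along the tool's axes at that moment; what a row does not reach only later rows make up. A row lasts 1/12 s, in which the tool goes at most 41.7 mm and 7.16 degrees, less where a joint would pass 70% of its speed; a pose out of reach is approached as far as the arm can. A call with a gripper value outside its range is refused whole. The fingers move at their own pace and stop on an object; "grip_force" is the grip in N (left out, the last holds). Time passes only in rows, so rows that repeat a pose let the fingers close. It gives the time, the measured TCP pose, the force, the opening and the grip force at its end, in the units of the state.
- env.state(): the state, without advancing time (a new reading comes with each control period).
- eyes.grab_frame(name): name is "scene" or "top"; returns a dict with "image" (480x640x3 uint8, blue, green, red), "fovy" (degrees; the focal length in pixels is half the picture's height over the tangent of half this angle, whatever the lens; pixels are square), "cx", "cy" (the principal point, pixels), "eye" and "attitude" of the camera in the world. Camera axes: x right, y up, looking along -z (the intrinsics and any distortion apply to the point x, -y, -z); pixel columns grow to the right and rows downward; lengths in mm; the calibration is good to about 2 mm. A picture is of the moment at which its call begins. There is no depth.
- env.job_done(): hands the job in; it is judged then, once.
The state is a dict: "time_s": time; "qpos": joint angles; "qvel": joint speeds; "effort": joint torques, N m; "ee_pos": TCP position; "ee_rot": TCP orientation; "force": force on the tool from outside, world axes, zero at the start; "torque": the same for the moment, N m; "gripper_width": finger opening in mm; "gripper_force": force on a finger pad.
Only numpy, scipy, OpenCV 4.12 (cv2) and the standard library are available. Lean on these libraries where they do the work, as an engineer would, in place of code of your own. Each camera call takes 0.05 s, during which the arm holds its last target. There are 200 camera calls.

### The job

Fold up the three-bar trivet that lies open on the shop counter: first swing the white end bar in against the green middle bar, and only then swing those two in against the dark steel bar, so that the white bar ends up between the other two and all three lie fully shut side by side. Then pick up the closed trivet and set it down (do not drop it) flat on the dark wooden display rest, in the middle between the two brass lips and in line with the rest. Leave the other goods standing where they are.

Things in the scene. Friction and masses are not known exactly. Their poses are not given: they have to be found in the camera images.
- trivet: Dark steel bar, heavy base of the folding trivet, loose on the counter: 170 x 18 x 25 mm high, 0.42 kg (whole trivet 0.6). Origin: centre of its underside; x along it to the hinged end, y to the side on which the others fold up, z up. All bars are 18 wide, 25 high, slide flat on the counter about upright pins and stay where left. It may slide a little when the bars are pushed.
- pack_centre (a point): Centre of the closed trivet, half-way up, fixed to the steel bar (19.5 mm to +y of its centre line, 12.5 mm above its underside), axes as that bar's. Closed, the trivet is 182 long (x), 57 wide (y: steel, white, green, 1.5 mm gaps) and 25 mm high; it can be pinched across the 57 mm from above, which also presses the fold shut.
- inner_hinge (a point): Hinge pin between steel and green bar, half-way up, on the steel bar: 85 mm in x and 19.5 mm in y from its centre.
- middle_bar (a joint): Angle of the green middle bar (170 mm long) about the inner hinge, rad: 0 straight on from the steel bar, growing anticlockwise seen from above, 3.14 (stop) shut beside the steel bar. It runs from the pin along the steel bar's x turned by this angle; centre line 19.5 mm to the right of that line, outer face (the one to push) 28.5 mm to the right. Friction 0.04 N m.
- outer_hinge (a point): Hinge pin between green and white bar, half-way up, at the far end of the green bar: 170 mm from the inner hinge along the green bar and 9.75 mm to the right of the line through that pin.
- end_bar (a joint): Angle of the white end bar (148 mm long) about the outer hinge, rad: 0 straight on from the green bar, growing anticlockwise from above, 3.14 (stop) shut along the green bar's inner side. It runs from the pin in the green bar's direction turned by this angle; outer face (to push) 18.75 mm right of that line. Friction 0.015 N m. With the green bar shut first, the steel bar is in its way.
- rest_centre (a point): Centre of the upper face of the display rest, a fixed dark wooden board 226 x 110 x 12 mm; x along it, z up. A brass lip stands across each end, 8 thick, 16 mm high above the board, 206 mm apart inside; long sides open. The closed trivet lies between the lips along x, either way round, its pack_centre 12.5 mm above this point.
- pumpkin: Bystander: small white ceramic pumpkin, 98 mm across, 65 mm high; origin at the centre of its underside.
- pot: Bystander: terracotta flower pot, 82 mm across, 70 mm high; origin at the centre of its underside.
- candle_tin: Bystander: copper candle tin, 60 mm across, 50 mm high; origin at the centre of its underside.
- finial: Bystander: small dark iron finial with a ball on top, 55 mm square, 74 mm high; origin at the centre of its underside.
- bottle: Bystander: green glass bottle, 60 mm across, 160 mm high; origin at the centre of its underside.

How it is judged:
By the outcome, as a careful person would: the job done as asked, in the order asked, and still so for the second after the job is handed in, with the robot touching nothing.
It also fails if it takes over 72 s, if anything falls off the work surface, if the arm or the gripper's body presses on something with over 40 N, if the wrist force passes 120 N, or if a joint passes its speed limit or range.

## Working session

There is one attempt and no reset: what is moved stays moved. The work goes in short steps, Python scripts to look and compute and a tool call to move; the robot and the scene stay as the last step left them, time stands still between calls to the robot, and variables do not carry over. Pictures are saved under pics/ and viewed, at most 10 in all, crops included, and the job is handed in when it is done.

Besides the shell and the picture viewer there is one more tool, called after "Call:" as name(argument=value, ...) on one line, values as JSON. send_rows: Moves the arm, as the interface text tells. Its arguments: {"type":"object","properties":{"targets":{"type":"string"},"grip_force":{"type":"number"}},"required":["targets"]}

```bash
ls; mkdir -p pics
python3 - <<'E'
from workcell import env, eyes
import cv2
for n in("scene","top"):
    f=eyes.grab_frame(n); cv2.imwrite(f"pics/{n}0.png",f["image"])
    print(n,{k:v for k,v in f.items() if k!="image"})
print(env.state())
E
```

```text
pics
scene {'fovy': 54.727238339614566, 'cx': 316.0098477641991, 'cy': 234.73884417041316, 'eye': array([1350.03836831,  556.19148913,  767.99250785]), 'attitude': array([ 51.69190454,   0.89775252, 121.91833193])}
top {'fovy': 53.77780027309483, 'cx': 323.33003204247325, 'cy': 245.39882636195094, 'eye': array([ 343.57742824,   46.68295046, 1224.62665535]), 'attitude': array([ 10.07059795,   0.32197323, -90.41545877])}
{'time_s': 0.1, 'qpos': array([ 6.28540785e+01,  1.83475909e+01,  8.96968640e+01, -1.02198921e-03,
        7.20447820e+01, -1.14541883e+00]), 'qvel': array([ 0.05206907, -0.10047844, -0.08921742, -0.01553448,  0.01744049,
        0.06612247]), 'effort': array([-1.82959170e-04, -4.13333344e+01, -2.32508183e+01,  7.28813466e-02,
        4.22058371e-02, -5.35925813e-05]), 'ee_pos': array([251.86902417, 516.41653032, 213.22553438]), 'ee_rot': array([-1.79910762e+02, -8.12313202e-04,  1.53999812e+02]), 'force': array([-0.10205763, -0.46469398, -0.17223204]), 'torque': array([-0.03708203,  0.04508239, -0.03049376]), 'gripper_force': 0.0, 'gripper_width': 91.16193113926782}
```

View pics/top0.png

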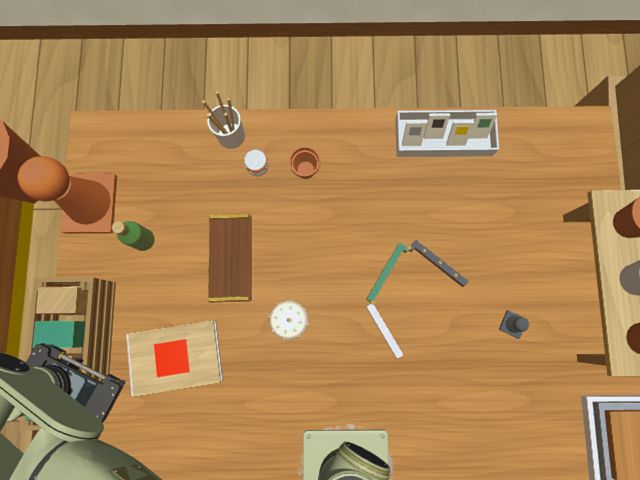

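View pics/scene0.png

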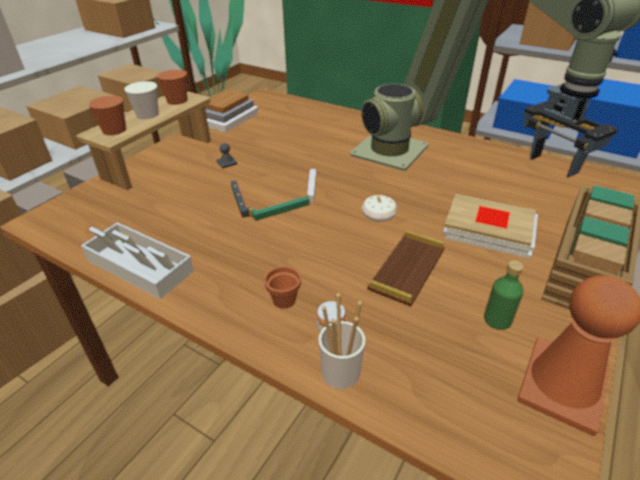

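Top view: steel bar runs from (412,243) to (467,283), green from (405,247) to (371,300), white from (369,306) to (401,356). The rest is centred at (230,258), and the finial is at (515,324), the pumpkin at (289,320) and the pot at (305,163). The scene view agrees.

```bash
cat > h.py <<'E'
import numpy as np, cv2
from scipy.spatial.transform import Rotation as R
from workcell import env, eyes
def ray(f,uv):
    uv=np.atleast_2d(np.float64(uv)); F=240/np.tan(np.radians(f["fovy"]/2))
    d=np.c_[(uv[:,0]-f["cx"])/F,-(uv[:,1]-f["cy"])/F,-np.ones(len(uv))]
    return R.from_euler("xyz",f["attitude"],degrees=True).apply(d)
def onz(f,uv,z):
    d=ray(f,uv); return (f["eye"]+d*((z-f["eye"][2])/d[:,2])[:,None])[:,:2]
def proj(f,P):
    c=R.from_euler("xyz",f["attitude"],degrees=True).inv().apply(np.atleast_2d(P)-f["eye"]); F=240/np.tan(np.radians(f["fovy"]/2))
    return np.c_[f["cx"]+F*c[:,0]/-c[:,2], f["cy"]-F*c[:,1]/-c[:,2]]
HSV={"green":((65,90,40),(90,255,255)),"white":((0,0,185),(180,40,255)),"steel":((100,0,20),(150,90,130)),
     "wood":((0,60,40),(14,200,125)),"brass":((18,140,110),(30,255,255))}
def pts(f,name,roi):
    x0,y0,x1,y1=roi; m=cv2.inRange(cv2.cvtColor(f["image"],cv2.COLOR_BGR2HSV),*HSV[name])
    k=np.zeros_like(m); k[y0:y1,x0:x1]=m[y0:y1,x0:x1]
    n,l,s,c=cv2.connectedComponentsWithStats(k); i=1+s[1:,4].argmax()
    v,u=np.nonzero(l==i); return np.c_[u,v]
def bar(f,name,roi,z):
    """oriented rectangle of the largest blob, cast on plane z: centre, long, short, angle deg"""
    w=onz(f,pts(f,name,roi),z).astype(np.float32)
    c,(a,b),t=cv2.minAreaRect(w)
    if a<b:a,b,t=b,a,t+90
    return np.round(c,1),round(a,1),round(b,1),round((t+90)%180-90,2),len(w)
E
python3 - <<'E'
from h import *
f=eyes.grab_frame("top")
hsv=cv2.cvtColor(f["image"],cv2.COLOR_BGR2HSV)
for p in [(440,264),(438,266),(388,273),(385,330),(230,258),(230,216),(450,290)]: print(p,hsv[p[1],p[0]])
roi=(350,225,490,380)
for n in("green","white","steel"): print(n,bar(f,n,roi,25))
print("wood",bar(f,"wood",(190,200,270,320),12),"brass",[bar(f,"brass",r,28) for r in((195,205,265,225),(195,290,265,310))])
big=lambda a,b:cv2.resize(a,None,fx=b,fy=b,interpolation=cv2.INTER_CUBIC)
cv2.imwrite("pics/crop.png",big(f["image"][230:370,350:490],4))
for n,p in dict(pump=(289,320),pot=(305,163),fin=(513,326),bottle=(140,240)).items(): print(n,onz(f,p,40))
E
```

```text
(440, 264) [ 20  40 126]
(438, 266) [14 81 66]
(388, 273) [ 74  92 152]
(385, 330) [113  10 239]
(230, 258) [ 13 148 114]
(230, 216) [ 23 155 189]
(450, 290) [ 17 148 198]
green (array([ 487. , -105.6]), 166.0, 26.1, -36.29, 376)
white (array([341.1, -99.1]), 146.9, 18.1, 29.53, 433)
steel (array([ 499.7, -257.7]), 131.3, 14.0, 49.95, 243)
wood (array([526.2, 278.4]), 219.8, 86.9, 5.02, 2029) brass [(array([635.8, 297.8]), 101.5, 10.7, 89.51, 148), (array([422.7, 293.2]), 100.9, 11.2, -88.81, 153)]
pump [[367.27052388 138.1018124 ]]
pot [[773.98754984  98.31663306]]
fin [[ 348.61372319 -413.69410236]]
bottle [[571.86974224 519.74012462]]
```

View pics/crop.png

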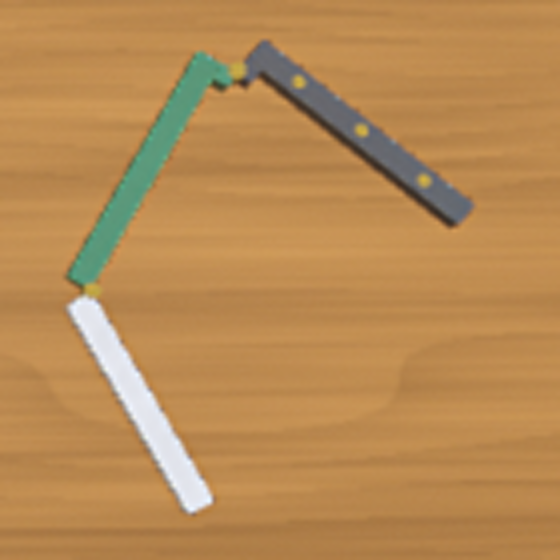

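Crop: the inner pin is at crop (237,70) and the outer pin at (92,289). The steel top face runs from (263,42) to (473,207), and its far end is near (455,225). The white bar points down-right from its pin.

```bash
cat >> h.py <<'E'
HSV["gold"]=((18,110,120),(30,255,255))
HSV["dark"]=((90,10,50),(140,90,140))
def u(a): a=np.radians(a); return np.array([np.cos(a),np.sin(a)])
def plan(cmd,wps):
    """cmd=(x,y,z,yaw) mm/deg; wps likewise -> rows in tool axes (m, deg) for straight moves"""
    Rm=R.from_euler("xyz",[180,0,cmd[3]],degrees=True)
    for w in wps:
        d=Rm.inv().apply(np.array(w[:3],float)-cmd[:3])/1000
        print(np.round(d,4),"turn z",round(-(w[3]-cmd[3]),2),"mm",round(1000*np.linalg.norm(d)))
E
python3 - <<'E'
from h import *
f=eyes.grab_frame("top")
c=lambda x,y:(350+(x+.5)/4-.5,230+(y+.5)/4-.5)
P=onz(f,[c(237,70),c(92,289)],25); print("pins",P,np.linalg.norm(P[0]-P[1]))
E1=onz(f,[c(263,42),c(473,207),c(299,82),c(361,130),c(424,180)],25); print("steel",E1)
s=E1[2]-E1[4]; print("steel ang rivets",np.degrees(np.arctan2(s[1],s[0])), "edge",np.degrees(np.arctan2(*(E1[0]-E1[1])[::-1])))
a=np.degrees(np.arctan2(s[1],s[0])); th=a
print("steel centre from pin",P[0]-85*u(th)-19.5*u(th+90),"rivet mid",E1[3])
d=P[1]-P[0]; g=np.degrees(np.arctan2(d[1],d[0]))+np.degrees(np.arctan2(9.75,170)); print("green dir",g,"joint",g-th)
w=bar(f,"white",(350,225,490,380),25)
print("white dir",w[3]-180,"joint",w[3]-180-g)
# second view check
s2=eyes.grab_frame("scene")
for n,r in dict(green=(240,190,320,225),white=(300,165,325,205)).items(): print(n,bar(s2,n,r,12), proj(s2,[*P[1],25]))
for n,r in dict(green=(350,225,490,380),white=(350,225,490,380)).items(): print(n,bar(f,n,r,12))
E
```

```text
pins [[ 550.35583612 -167.93686749]
 [ 411.13883985  -71.2668914 ]] 169.48880886227934
steel [[ 568.51937029 -185.37780774]
 [ 461.00207848 -313.9636473 ]
 [ 542.2156586  -207.37503264]
 [ 510.82080919 -245.54008484]
 [ 478.43501729 -283.91465453]]
steel ang rivets 50.19547901022824 edge 50.09925477837835
steel centre from pin [ 510.92190269 -245.7199948 ] rivet mid [ 510.82080919 -245.54008484]
green dir 148.507012521757 joint 98.31153351152875
white dir -150.47 joint -298.977012521757
green (array([ 487.4, -110.7]), 168.4, 42.7, -34.84, 395) [[307.5596312  194.69759756]]
white (array([ 326.8, -112.5]), 150.9, 19.5, 29.55, 161) [[307.5596312  194.69759756]]
green (array([ 488.5, -107.3]), 167.9, 24.3, -35.48, 379)
white (array([ 341. , -100.7]), 148.5, 18.3, 29.53, 433)
```

```bash
cat > a.py <<'E'
from h import *
B=np.array([411.1,-71.3])
def wp(phi,r,extra=0,yaw=148.5):
    al=np.radians(phi-yaw); h=16*abs(np.sin(al))+13.5*abs(np.cos(al))
    return B+r*u(phi)+(18.75+h+extra)*u(phi-90)
if __name__=="__main__":
    S=(252.075,516.818,213.976,154)
    plan(S,[(400,200,150,148.5)])
    s=wp(-150.5,80,15); print(s)
    A=(400,200,150,148.5)
    plan(A,[(*s,70,148.5),(*s,6,148.5)])
    for k in range(0,111,10):
        p=wp(-150.5+k,80+min(k,30)/3*2); print(k,p.round(1)); plan((*s,6,148.5),[(*p,6,148.5)])
E
python3 a.py
```

```text
[-0.2718 -0.2199  0.064 ] turn z 5.5 mm 355
[314.7384379  -63.44327917]
[-0.065  -0.2692  0.08  ] turn z -0.0 mm 288
[-0.065  -0.2692  0.144 ] turn z -0.0 mm 312
0 [322.1 -76.5]
[-0.0131 -0.0073 -0.    ] turn z -0.0 mm 15
10 [319.9 -96.9]
[-0.0219 -0.0258 -0.    ] turn z -0.0 mm 34
20 [ 322.6 -118.5]
[-0.0355 -0.0428 -0.    ] turn z -0.0 mm 56
30 [ 330.2 -139.7]
[-0.053  -0.0569 -0.    ] turn z -0.0 mm 78
40 [ 341.4 -152. ]
[-0.069  -0.0616 -0.    ] turn z -0.0 mm 92
50 [ 355.  -162.6]
[-0.0861 -0.0635 -0.    ] turn z -0.0 mm 107
60 [ 370.8 -171. ]
[-0.104  -0.0624 -0.    ] turn z -0.0 mm 121
70 [ 388.5 -176.5]
[-0.1219 -0.0579 -0.    ] turn z -0.0 mm 135
80 [ 407.4 -178.7]
[-0.1392 -0.0498 -0.    ] turn z -0.0 mm 148
90 [ 427.  -177.2]
[-0.1552 -0.0383 -0.    ] turn z -0.0 mm 160
100 [ 446.4 -171.8]
[-0.1689 -0.0236 -0.    ] turn z -0.0 mm 171
110 [ 464.7 -162.5]
[-0.1796 -0.0062 -0.    ] turn z -0.0 mm 180
```

Call:
send_rows(targets="-0.272 -0.220 0.064 0 0 5.5 0;-0.272 -0.220 0.064 0 0 5.5 0;-0.272 -0.220 0.064 0 0 5.5 0;-0.272 -0.220 0.064 0 0 5.5 0;-0.272 -0.220 0.064 0 0 5.5 0;-0.272 -0.220 0.064 0 0 5.5 0;-0.272 -0.220 0.064 0 0 5.5 0;-0.272 -0.220 0.064 0 0 5.5 0;-0.272 -0.220 0.064 0 0 5.5 0;-0.272 -0.220 0.064 0 0 5.5 0;-0.272 -0.220 0.064 0 0 5.5 0;-0.272 -0.220 0.064 0 0 5.5 0", grip_force=10)

```text
time_s: 1.25
ee_pos: [400.1, 200.4, 150.1]
ee_rot: [180.0, -0.0, 148.5]
force: [-0.2, 0.3, 0.6]
gripper_width: 14.1
gripper_force: 0.0
```

Call:
send_rows(targets="-0.065 -0.269 0.080 0 0 0 0;-0.065 -0.269 0.080 0 0 0 0;-0.065 -0.269 0.080 0 0 0 0;-0.065 -0.269 0.080 0 0 0 0;-0.065 -0.269 0.080 0 0 0 0;-0.065 -0.269 0.080 0 0 0 0;-0.065 -0.269 0.080 0 0 0 0;-0.065 -0.269 0.080 0 0 0 0;-0.065 -0.269 0.105 0 0 0 0;-0.065 -0.269 0.130 0 0 0 0;-0.065 -0.269 0.144 0 0 0 0;-0.065 -0.269 0.144 0 0 0 0")

```text
time_s: 2.25
ee_pos: [313.9, -62.1, 4.4]
ee_rot: [-179.9, -0.3, 148.6]
force: [-0.2, -0.3, -0.4]
gripper_width: 0.5
gripper_force: 0.0
```

Call:
send_rows(targets="-0.013 -0.007 0 0 0 0 0;-0.018 -0.017 0 0 0 0 0;-0.022 -0.026 0 0 0 0 0;-0.029 -0.034 0 0 0 0 0;-0.036 -0.043 0 0 0 0 0;-0.044 -0.050 0 0 0 0 0;-0.053 -0.057 0 0 0 0 0;-0.061 -0.060 0 0 0 0 0;-0.069 -0.062 0 0 0 0 0;-0.078 -0.063 0 0 0 0 0;-0.086 -0.064 0 0 0 0 0;-0.095 -0.063 0 0 0 0 0")

```text
time_s: 3.25
ee_pos: [363.6, -167.2, 5.9]
ee_rot: [180.0, -0.0, 148.5]
force: [-0.4, 1.7, -0.3]
gripper_width: 0.6
gripper_force: 0.3
```

Call:
send_rows(targets="-0.009 0.001 0 0 0 0 0;-0.018 0.003 0 0 0 0 0;-0.027 0.005 0 0 0 0 0;-0.036 0.009 0 0 0 0 0;-0.044 0.013 0 0 0 0 0;-0.052 0.019 0 0 0 0 0;-0.060 0.025 0 0 0 0 0;-0.067 0.032 0 0 0 0 0;-0.074 0.039 0 0 0 0 0;-0.079 0.048 0 0 0 0 0;-0.083 0.054 0 0 0 0 0;-0.083 0.054 0 0 0 0 0")

```text
time_s: 4.25
ee_pos: [463.9, -163.6, 6.0]
ee_rot: [180.0, 0.1, 148.6]
force: [0.4, -0.4, -0.2]
gripper_width: 0.4
gripper_force: 0.0
```

Run:
```python
from h import *
f=eyes.grab_frame("top")
cv2.imwrite("pics/t1.png",cv2.resize(f["image"][190:370,330:530],None,fx=3,fy=3,interpolation=cv2.INTER_CUBIC))
```

```text
(no output)
```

View pics/t1.png

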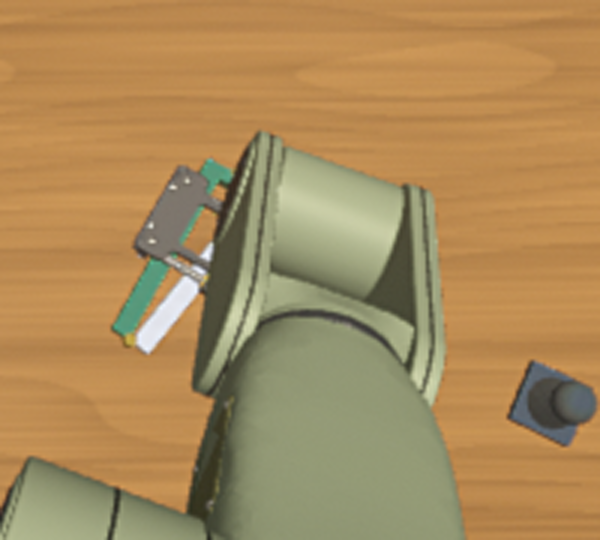

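The white bar is folded to within about 10° of shut: its near end is at crop (150,350) and its pin at (128,340). The tool is on its outer side. Next I lift, straddle both bars and pinch them together.

Call:
send_rows(targets="0 -0.010 0 0 0 0 0;0 -0.010 -0.035 0 0 0 0;0.018 0.020 -0.055 0 0 0 100;0.018 0.051 -0.055 0 0 0 100;0.018 0.051 -0.055 0 0 0 100;0.018 0.051 -0.055 0 0 0 100;0.018 0.051 -0.055 0 0 0 100;0.018 0.051 -0.055 0 0 0 100;0.018 0.051 -0.055 0 0 0 100;0.018 0.051 -0.055 0 0 0 100;0.018 0.051 -0.055 0 0 0 100;0.018 0.051 -0.055 0 0 0 100")

```text
time_s: 5.3
ee_pos: [473.1, -111.6, 60.8]
ee_rot: [-180.0, -0.0, 148.5]
force: [-1.5, -0.3, -0.1]
gripper_width: 64.3
gripper_force: 0.0
```

Call:
send_rows(targets="0 0 0 0 0 0 100;0 0 0 0 0 0 100;0 0 0 0 0 0 100;0 0 0.020 0 0 0 100;0 0 0.040 0 0 0 100;0 0 0.055 0 0 0 100;0 0 0.055 0 0 0 100;0 0 0.055 0 0 0 100;0 0 0.055 0 0 0 30;0 0 0.055 0 0 0 30;0 0 0.055 0 0 0 30;0 0 0.055 0 0 0 30", grip_force=5)

```text
time_s: 6.3
ee_pos: [473.9, -111.5, 6.7]
ee_rot: [180.0, 0.1, 148.5]
force: [0.1, -1.8, -0.1]
gripper_width: 68.0
gripper_force: 0.3
```

Call:
send_rows(targets="0 0 0 0 0 0 20;0 0 0 0 0 0 20;0 0 0 0 0 0 20;0 0 0 0 0 0 20;0 0 0 0 0 0 20;0 0 0 0 0 0 20;0 0 0 0 0 0 20;0 0 0 0 0 0 20;0 0 0 0 0 0 20;0 0 0 0 0 0 20", grip_force=10)

```text
time_s: 7.13
ee_pos: [473.4, -111.4, 6.0]
ee_rot: [-180.0, 0.0, 148.5]
force: [-0.1, -2.2, 1.4]
gripper_width: 37.5
gripper_force: 10.0
```

Call:
send_rows(targets="0 0 0 0 0 0 65;0 0 0 0 0 0 65;0 0 0 0 0 0 65;0 0 0 0 0 0 65;0 0 -0.030 0 0 0 65;0 0 -0.060 0 0 0 20;0.005 0.020 -0.070 0 0 14 0;0.015 0.055 -0.070 0 0 28 0;0.015 0.055 -0.070 0 0 42 0;0.015 0.055 -0.070 0 0 56 0;0.015 0.055 -0.070 0 0 70 0;0.015 0.055 -0.070 0 0 84 0")

```text
time_s: 8.13
ee_pos: [489.1, -56.1, 75.9]
ee_rot: [-180.0, -0.0, 105.8]
force: [-0.9, 0.6, 0.3]
gripper_width: 15.6
gripper_force: 0.0
```

Run:
```python
from h import *
print({k:env.state()[k] for k in("ee_pos","ee_rot","gripper_width")})
f=eyes.grab_frame("top")
cv2.imwrite("pics/t2.png",cv2.resize(f["image"][190:370,330:530],None,fx=3,fy=3,interpolation=cv2.INTER_CUBIC))
```

```text
{'ee_pos': array([489.13407428, -56.05415272,  75.85393976]), 'ee_rot': array([-1.79989047e+02, -2.01170336e-02,  1.05771822e+02]), 'gripper_width': 15.594122735113315}
```

View pics/t2.png

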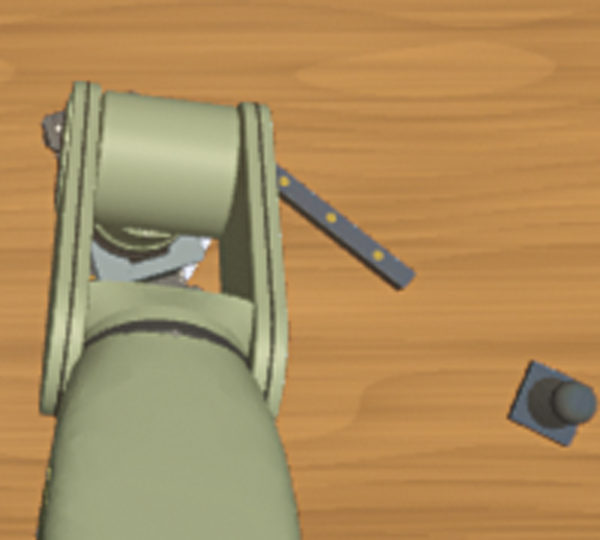

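Arm hides the green and white bars; the steel bar's rivets at (284,181), (331,217) and (378,255) have not moved.

Call:
send_rows(targets="0 0 0 0 0 7 0;0 0 0 0 0 14 0;0 0 0 0 0 21 0;0 0 0 0 0 28 0;0 0 0 0 0 35 0;0 0 0 0 0 42 0;0 0 0 0 0 49 0;0 0 0.015 0 0 55.7 0;0 0 0.045 0 0 55.7 0;0 0 0.070 0 0 55.7 0;0 0 0.070 0 0 55.7 0")

```text
time_s: 9.1
ee_pos: [485.7, -56.0, 2.3]
ee_rot: [-179.6, 0.3, 50.5]
force: [-1.5, 0.3, -1.0]
gripper_width: 0.2
gripper_force: 0.0
```

```bash
cat > g.py <<'E'
from h import *
A=np.array([550.4,-167.9])
def gp(psi,r,yaw=50.1):
    al=np.radians(psi-yaw); h=16*abs(np.sin(al))+13.5*abs(np.cos(al))
    return A+r*u(psi)+(28.5+h)*u(psi-90)
s=env.state(); p0=s["ee_pos"]; print(p0,s["ee_rot"],s["gripper_width"])
for k in range(0,81,5):
    p=gp(148.5+k,110); print(k,p.round(1)); plan((p0[0],p0[1],6,50.1),[(*p,6,50.1)])
E
python3 g.py
```

```text
[485.66925071 -56.01917969   2.29778433] [-179.55095897    0.26549181   50.51550756] 0.2018876401491279
0 [480.8 -70.9]
[-0.0146  0.0058  0.    ] turn z -0.0 mm 16
5 [473.  -76.6]
[-0.0239  0.0035  0.    ] turn z -0.0 mm 24
10 [465.6 -83. ]
[-0.0335  0.0019  0.    ] turn z -0.0 mm 34
15 [458.7 -90.1]
[-0.0434  0.0012  0.    ] turn z -0.0 mm 43
20 [452.4 -98. ]
[-0.0535  0.0014  0.    ] turn z -0.0 mm 54
25 [ 446.7 -106.5]
[-0.0637  0.0025  0.    ] turn z -0.0 mm 64
30 [ 441.7 -115.6]
[-0.0739  0.0045  0.    ] turn z -0.0 mm 74
35 [ 437.6 -125.3]
[-0.084   0.0076  0.    ] turn z -0.0 mm 84
40 [ 434.3 -135.5]
[-0.0939  0.0116  0.    ] turn z -0.0 mm 95
45 [ 432.  -146.1]
[-0.1035  0.0166  0.    ] turn z -0.0 mm 105
50 [ 430.7 -156.9]
[-0.1126  0.0226  0.    ] turn z -0.0 mm 115
55 [ 430.5 -168. ]
[-0.1213  0.0295  0.    ] turn z -0.0 mm 125
60 [ 431.3 -179.1]
[-0.1293  0.0373  0.    ] turn z -0.0 mm 135
65 [ 433.3 -190.2]
[-0.1366  0.0459  0.    ] turn z -0.0 mm 144
70 [ 436.3 -201.2]
[-0.143   0.0553  0.    ] turn z -0.0 mm 153
75 [ 440.5 -211.9]
[-0.1486  0.0653  0.    ] turn z -0.0 mm 162
80 [ 445.7 -222.2]
[-0.1531  0.0759  0.    ] turn z -0.0 mm 171
```

Call:
send_rows(targets="-0.008 0.003 -0.001 0 0 0 0;-0.017 0.003 -0.001 0 0 0 0;-0.026 0.001 -0.001 0 0 0 0;-0.036 -0.001 -0.001 0 0 0 0;-0.045 -0.002 -0.001 0 0 0 0;-0.056 -0.001 -0.001 0 0 0 0;-0.066 0 -0.001 0 0 0 0;-0.076 0.002 -0.001 0 0 0 0;-0.086 0.005 -0.001 0 0 0 0;-0.096 0.009 -0.001 0 0 0 0;-0.105 0.014 -0.001 0 0 0 0;-0.110 0.017 -0.001 0 0 0 0")

```text
time_s: 10.1
ee_pos: [431.9, -153.5, 6.8]
ee_rot: [-180.0, 0.0, 50.3]
force: [1.1, 1.5, -0.2]
gripper_width: 0.3
gripper_force: 0.5
```

Call:
send_rows(targets="-0.005 0.003 0 0 0 0 0;-0.009 0.006 0 0 0 0 0;-0.013 0.010 0 0 0 0 0;-0.017 0.013 0 0 0 0 0;-0.021 0.017 0 0 0 0 0;-0.029 0.026 0 0 0 0 0;-0.032 0.030 0 0 0 0 0;-0.035 0.035 0 0 0 0 0;-0.038 0.040 0 0 0 0 0;-0.041 0.045 0 0 0 0 0;-0.043 0.050 0 0 0 0 0;-0.044 0.053 0 0 0 0 0")

```text
time_s: 11.1
ee_pos: [445.4, -220.5, 6.9]
ee_rot: [180.0, 0.0, 50.4]
force: [-0.1, 0.3, -0.1]
gripper_width: 0.7
gripper_force: 0.5
```

Call:
send_rows(targets="0 -0.010 0 0 0 0 0;0 -0.012 -0.030 0 0 0 30;0 -0.012 -0.070 0 0 0 100;0.192 -0.160 -0.100 0 0 0 100;0.192 -0.160 -0.100 0 0 0 100;0.192 -0.160 -0.100 0 0 0 100;0.192 -0.160 -0.100 0 0 0 100;0.192 -0.160 -0.100 0 0 0 100;0.192 -0.160 -0.100 0 0 0 100;0.192 -0.160 -0.100 0 0 0 100;0.192 -0.160 -0.100 0 0 0 100;0.192 -0.160 -0.100 0 0 0 100")

```text
time_s: 12.1
ee_pos: [443.5, 29.9, 106.8]
ee_rot: [-180.0, 0.0, 50.5]
force: [0.6, -0.8, 0.1]
gripper_width: 71.0
gripper_force: 0.0
```

Run:
```python
from h import *
s=env.state();print(s["ee_pos"],s["ee_rot"],s["gripper_width"])
f=eyes.grab_frame("top")
cv2.imwrite("pics/t3.png",cv2.resize(f["image"][210:330,370:510],None,fx=5,fy=5,interpolation=cv2.INTER_CUBIC))
```

```text
[443.46104159  29.91213185 106.77975365] [-1.79998266e+02  4.04433901e-02  5.04550959e+01] 71.01400732110277
```

View pics/t3.png

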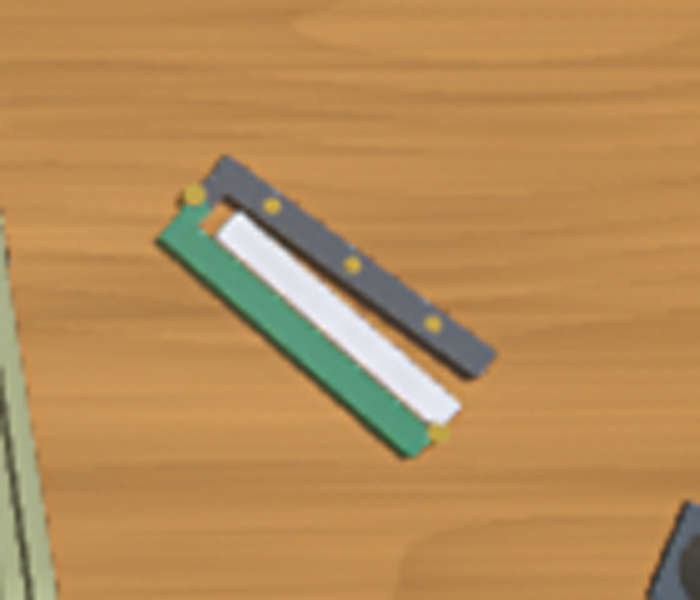

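The fold is nearly shut, about 6° open, with white between the other two. Rivets are at crop (272,205), (352,265) and (433,324), and the inner pin at (194,194).

Run:
```python
from h import *
f=eyes.grab_frame("top")
c=lambda x,y:(370+(x+.5)/5-.5,210+(y+.5)/5-.5)
Q=onz(f,[c(272,205),c(352,265),c(433,324),c(194,194),c(439,433)],25)
s=Q[0]-Q[2]; th=np.degrees(np.arctan2(s[1],s[0])); C=Q[:3].mean(0)
print("th",th,"steel c",C,"from pin",Q[3]-85*u(th)-19.5*u(th+90))
d=Q[4]-Q[3]; g=np.degrees(np.arctan2(d[1],d[0]))+3.28
print("green joint",(g-th)%360)
pc=C+19.5*u(th+90); print("pack",pc)
t=pc+5*u(th+90)
plan((443.5,29.9,106.8,50.45),[(*t,70,th),(*t,6,th)])
for z,rs in((28,((195,205,265,225),(195,290,265,310))),):
    m=[bar(f,"brass",r,z) for r in rs]; print(m)
```

```text
th 51.896045664976 steel c [ 509.86007411 -245.85425571] from pin [ 509.93421922 -245.50801391]
green joint 175.3052534185964
pack [ 494.51567163 -233.82099711]
[-0.171   0.2023  0.0368] turn z -1.45 mm 267
[-0.171   0.2023  0.1008] turn z -1.45 mm 283
[(array([636.4, 297.8]), 101.5, 12.2, -88.86, 149), (array([422.7, 293.2]), 100.9, 11.2, -88.81, 155)]
```

Call:
send_rows(targets="-0.171 0.202 0.037 0 0 -1.4 100;-0.171 0.202 0.037 0 0 -1.4 100;-0.171 0.202 0.037 0 0 -1.4 100;-0.171 0.202 0.037 0 0 -1.4 100;-0.171 0.202 0.037 0 0 -1.4 100;-0.171 0.202 0.037 0 0 -1.4 100;-0.171 0.202 0.037 0 0 -1.4 100;-0.171 0.202 0.037 0 0 -1.4 100;-0.171 0.202 0.037 0 0 -1.4 100;-0.171 0.202 0.050 0 0 -1.4 100;-0.171 0.202 0.064 0 0 -1.4 100;-0.171 0.202 0.064 0 0 -1.4 100")

```text
time_s: 13.2
ee_pos: [488.3, -228.7, 41.0]
ee_rot: [-179.7, 0.1, 51.8]
force: [-0.0, 0.8, 0.0]
gripper_width: 91.1
gripper_force: 0.0
```

Call:
send_rows(targets="0 0 0.010 0 0 0 100;0 0 0.020 0 0 0 100;0 0 0.029 0 0 0 100;0 0 0.035 0 0 0 100;0 0 0.038 0 0 0 100;0 0 0.040 0 0 0 100;0 0 0.040 0 0 0 60;0 0 0.040 0 0 0 55;0 0 0.040 0 0 0 50;0 0 0.040 0 0 0 45;0 0 0.040 0 0 0 45;0 0 0.040 0 0 0 45", grip_force=15)

```text
time_s: 14.2
ee_pos: [491.6, -230.9, 3.4]
ee_rot: [179.9, -0.0, 51.8]
force: [2.1, -1.1, 0.5]
gripper_width: 57.5
gripper_force: 14.9
```

Call:
send_rows(targets="0 0 0 0 0 0 45;0 0 0 0 0 0 45;0 0 0 0 0 0 45;0 0 0 0 0 0 45;0 0 0 0 0 0 45;0 0 0 0 0 0 45", grip_force=30)

```text
time_s: 14.7
ee_pos: [491.6, -230.8, 3.3]
ee_rot: [179.9, -0.0, 51.8]
force: [2.0, -2.8, 1.2]
gripper_width: 56.8
gripper_force: 29.8
```

Call:
send_rows(targets="0 0 -0.010 0 0 0 45;0 0 -0.025 0 0 0 45;0 0 -0.050 0 0 0 45;0 0 -0.080 0 0 0 45;0 0 -0.110 0 0 0 45;0 0 -0.120 0 0 0 45;0 0 -0.120 0 0 0 45")

```text
time_s: 15.28
ee_pos: [491.0, -230.4, 124.7]
ee_rot: [179.9, -0.0, 51.8]
force: [1.4, -0.1, -5.7]
gripper_width: 56.8
gripper_force: 29.8
```

Run:
```python
from h import *
s=env.state();print(s["ee_pos"],s["force"],s["gripper_width"])
f=eyes.grab_frame("top"); g=eyes.grab_frame("scene")
a=cv2.resize(f["image"][205:310,195:265],None,fx=5,fy=5,interpolation=cv2.INTER_CUBIC)
b=cv2.resize(g["image"][225:310,360:455],None,fx=4.5,fy=4.5,interpolation=cv2.INTER_CUBIC)
o=np.zeros((525,350+b.shape[1],3),np.uint8); o[:,:350]=a; o[:b.shape[0],350:]=b
cv2.imwrite("pics/rest.png",o); print(o.shape)
```

```text
[ 491.04189625 -230.38642766  124.70008398] [ 1.35519937 -0.10110702 -5.65306874] 56.765438336858786
(525, 778, 3)
```

View pics/rest.png

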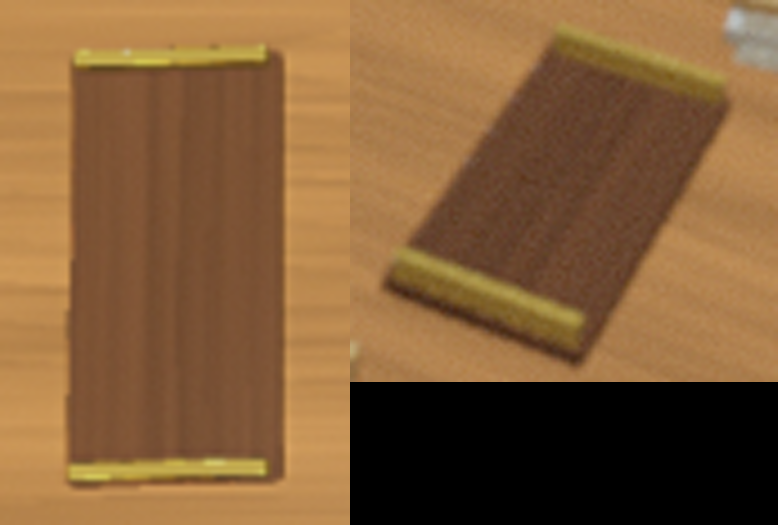

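Trivet is lifted (about 5.7 N). In the top crop the lips span x 75–266 at y≈57 and x 69–266 at y≈469, and the board's left edge runs from (72,70) to (68,470). The right silhouette is at x≈283.

Run:
```python
from h import *
f=eyes.grab_frame("top"); g=eyes.grab_frame("scene")
c=lambda x,y:(195+(x+.5)/5-.5,205+(y+.5)/5-.5)
d=lambda x,y:(360+(x-350+.5)/4.5-.5,225+(y+.5)/4.5-.5)
L=onz(f,[c(72,75),c(68,462)],12); r=onz(f,[c(283,75),c(283,475)],0); print("board L",L,"R",r)
ang=lambda v:np.degrees(np.arctan2(v[1],v[0]))
print(ang(L[0]-L[1]),ang(r[0]-r[1]))
T=onz(f,[c(75,52),c(266,50),c(69,468),c(266,464)],28); print("lips top",T, T.mean(0), ang(T[:2].mean(0)-T[2:].mean(0)))
S=onz(g,[d(557,27),d(725,80),d(398,252),d(583,318)],28); print("lips scene",S,S.mean(0), ang(S[2:].mean(0)-S[:2].mean(0)))
# subpixel lip centroids (whole blob, both views)
F=f["image"].astype(float)
hsv=cv2.cvtColor(f["image"],cv2.COLOR_BGR2HSV)
# row-wise edges of board on saturation/value gradient
gr=cv2.cvtColor(f["image"],cv2.COLOR_BGR2GRAY).astype(float)
e=[]
for v in range(222,294):
    row=gr[v]; 
    th=(row[200:206].mean()+row[214:222].mean())/2; i=next(i for i in range(202,220) if row[i]<th); ul=i-1+(row[i-1]-th)/(row[i-1]-row[i])
    th2=(row[256:262].mean()+row[240:248].mean())/2; j=next(j for j in range(258,240,-1) if row[j]<th2); ur=j+(th2-row[j])/(row[j+1]-row[j])
    e.append((ul,ur,v))
e=np.array(e); WL=onz(f,e[:,[0,2]],12); WR=onz(f,e[:,[1,2]],0)
for W in(WL,WR):
    p=np.polyfit(W[:,0],W[:,1],1); print("edge dir",np.degrees(np.arctan(p[0])),"y at x=530",np.polyval(p,530))
```

```text
board L [[630.41194351 352.27141415]
 [427.4439364  347.20760743]] R [[632.28872406 243.05776163]
 [420.74719397 238.95028956]]
1.4291640474311487 1.1123642955330746
lips top [[638.88931683 347.10657033]
 [639.10026254 247.6754793 ]
 [423.31790482 342.6308207 ]
 [424.5696567  243.24010786]] [531.46928522 295.16324455] 1.1869197771280868
lips scene [[427.48086205 241.43449427]
 [424.44323792 340.63252805]
 [640.92109544 246.74911895]
 [635.91410972 344.90993691]] [532.18982628 293.43151955] 1.293187459658283
edge dir 1.0925101048829113 y at x=530 350.31893500457227
edge dir 1.0839272216253106 y at x=530 240.56931385088296
```

Call:
send_rows(targets="0.009 -0.006 0 0 0 1 45;0.026 -0.017 0 0 0 3 45;0.046 -0.031 0 0 0 5 45;0.068 -0.045 0 0 0 7.5 45;0.090 -0.060 0 0 0 10 45;0.112 -0.075 0 0 0 12.5 45;0.134 -0.089 0 0 0 15 45;0.156 -0.104 0 0 0 17.5 45;0.178 -0.119 0 0 0 20 45;0.200 -0.133 0 0 0 22.5 45;0.222 -0.148 0 0 0 25 45;0.240 -0.160 0 0 0 27 45")

```text
time_s: 16.48
ee_pos: [512.0, 58.9, 120.9]
ee_rot: [-179.9, 0.2, 24.7]
force: [-1.0, 0.5, -4.9]
gripper_width: 56.6
gripper_force: 29.8
```

Run:
```python
from h import *
s=env.state();p=s["ee_pos"];print(p,s["ee_rot"])
c=np.array([491.3,-230.6])+240*u(51.8)-160*u(51.8+90)
plan((*c,123,24.8),[(532,295.4,123,1.15)]); print(c)
```

```text
[512.02698866  58.90146109 120.8800744 ] [-179.87820913    0.22713201   24.7022153 ]
[-0.0289 -0.494  -0.    ] turn z 23.65 mm 495
[ 765.45511779 -140.9396889 ]
```

Call:
send_rows(targets="0.012 -0.022 0 0 0 2.5 45;0.024 -0.043 0 0 0 5 45;0.037 -0.066 0 0 0 7.5 45;0.050 -0.089 0 0 0 10 45;0.063 -0.112 0 0 0 12.5 45;0.076 -0.135 0 0 0 15 45;0.088 -0.157 0 0 0 17.5 45;0.099 -0.177 0 0 0 20 45;0.109 -0.195 0 0 0 22 45;0.115 -0.205 0 0 0 23.2 45;0.1165 -0.2085 0 0 0 23.6 45;0.1165 -0.2085 0 0 0 23.6 45")

```text
time_s: 17.48
ee_pos: [530.7, 295.5, 120.8]
ee_rot: [179.9, 0.2, 1.3]
force: [-0.4, -0.7, -5.3]
gripper_width: 56.7
gripper_force: 29.8
```

Call:
send_rows(targets="0 0 0 0 0 0 45;0 0 0 0 0 0 45;0 0 0 0 0 0 45")

```text
time_s: 17.73
ee_pos: [531.6, 294.2, 122.7]
ee_rot: [180.0, 0.0, 1.1]
force: [-0.3, 0.3, -5.0]
gripper_width: 56.7
gripper_force: 29.8
```

Run:
```python
from h import *
s=env.state();p=s["ee_pos"];print(p,s["ee_rot"],s["force"])
f=eyes.grab_frame("top");cv2.imwrite("pics/t4.png",cv2.resize(f["image"][185:325,160:300],None,fx=4,fy=4,interpolation=cv2.INTER_CUBIC))
```

```text
[531.64864635 294.16433269 122.67170035] [1.79965974e+02 4.52454958e-02 1.14028606e+00] [-0.29028748  0.34605731 -4.95188894]
```

View pics/t4.png

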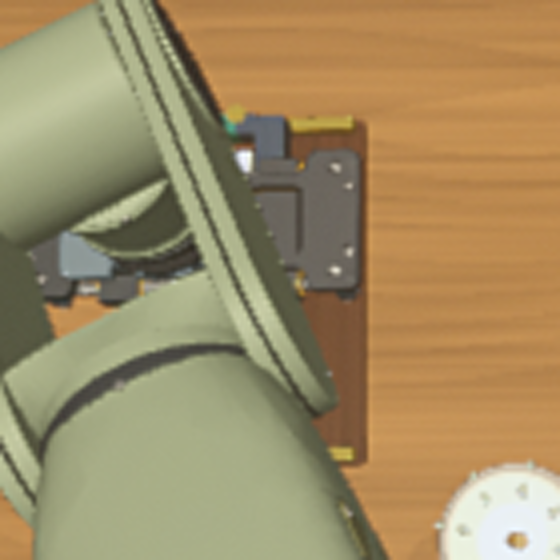

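The held trivet's far-end pin is at crop (237,113) and the far brass lip at (320,124). The trivet lies along the rest.

Run:
```python
from h import *
f=eyes.grab_frame("top")
c=lambda x,y:(160+(x+.5)/4-.5,185+(y+.5)/4-.5)
print(onz(f,[c(237,113),c(265,116)],144.4), "pin minus 85:",onz(f,c(237,113),144.4)-85*u(1.15))
```

```text
[[615.10665787 296.23820629]
 [613.15232146 279.71853775]] pin minus 85: [[530.1237787  294.53226149]]
```

Call:
send_rows(targets="0.001 -0.001 0.010 0 0 0 45;0.001 -0.001 0.025 0 0 0 45;0.001 -0.001 0.042 0 0 0 45;0.001 -0.001 0.058 0 0 0 45;0.001 -0.001 0.072 0 0 0 45;0.001 -0.001 0.084 0 0 0 45;0.001 -0.001 0.092 0 0 0 45;0.001 -0.001 0.097 0 0 0 45;0.001 -0.001 0.100 0 0 0 45;0.001 -0.001 0.102 0 0 0 45;0.001 -0.001 0.102 0 0 0 45;0.001 -0.001 0.102 0 0 0 45")

```text
time_s: 18.83
ee_pos: [533.2, 296.5, 21.5]
ee_rot: [-180.0, -0.1, 1.2]
force: [-0.2, 1.0, -5.1]
gripper_width: 57.0
gripper_force: 29.8
```

Call:
send_rows(targets="0 0 0.001 0 0 0 45;0 0 0.002 0 0 0 45;0 0 0.003 0 0 0 45;0 0 0.004 0 0 0 45;0 0 0.005 0 0 0 45;0 0 0.005 0 0 0 45;0 0 0.005 0 0 0 45")

```text
time_s: 19.42
ee_pos: [532.8, 296.3, 15.8]
ee_rot: [180.0, 0.0, 1.2]
force: [-0.1, -0.2, -5.3]
gripper_width: 56.6
gripper_force: 29.8
```

Call:
send_rows(targets="0 0.001 0 0 0 0 45;0 0.001 0.0004 0 0 0 45;0 0.001 0.0008 0 0 0 45;0 0.001 0.0012 0 0 0 45;0 0.001 0.0012 0 0 0 45;0 0.001 0.0012 0 0 0 45")

```text
time_s: 19.92
ee_pos: [532.9, 295.3, 15.4]
ee_rot: [-180.0, -0.0, 1.2]
force: [-2.6, -1.5, 1.6]
gripper_width: 56.6
gripper_force: 29.8
```

Call:
send_rows(targets="0 0 0 0 0 0 64;0 0 0 0 0 0 66;0 0 0 0 0 0 70;0 0 0 0 0 0 80;0 0 0 0 0 0 90;0 0 0 0 0 0 90;0 0 0 0 0 0 90;0 0 -0.010 0 0 0 90;0 0 -0.030 0 0 0 90;0 0 -0.060 0 0 0 90;0 0 -0.090 0 0 0 90;0 0 -0.110 0 0 0 90")

```text
time_s: 20.92
ee_pos: [533.9, 295.9, 128.4]
ee_rot: [-179.9, -0.2, 1.2]
force: [0.4, -0.1, 0.3]
gripper_width: 81.8
gripper_force: 0.0
```

Call:
send_rows(targets="0 0 -0.02 0 0 0 90;-0.06 0.25 -0.05 0 0 0 90;-0.06 0.25 -0.05 0 0 0 90;-0.06 0.25 -0.05 0 0 0 90;-0.06 0.25 -0.05 0 0 0 90;-0.06 0.25 -0.05 0 0 0 90;-0.06 0.25 -0.05 0 0 0 90;-0.06 0.25 -0.05 0 0 0 90;-0.06 0.25 -0.05 0 0 0 90;-0.06 0.25 -0.05 0 0 0 90")

```text
time_s: 21.75
ee_pos: [478.4, 44.3, 175.4]
ee_rot: [-179.9, -0.1, 1.1]
force: [-0.4, 0.8, -0.1]
gripper_width: 81.9
gripper_force: 0.0
```

Run:
```python
from h import *
s=env.state();print(s["ee_pos"],s["gripper_width"])
f=eyes.grab_frame("top"); g=eyes.grab_frame("scene")
a=cv2.resize(f["image"][205:310,195:265],None,fx=5,fy=5,interpolation=cv2.INTER_CUBIC)
b=cv2.resize(g["image"][225:310,360:455],None,fx=4.5,fy=4.5,interpolation=cv2.INTER_CUBIC)
o=np.zeros((525,350+b.shape[1],3),np.uint8); o[:,:350]=a; o[:b.shape[0],350:]=b
cv2.imwrite("pics/fin.png",o)
```

```text
[478.4465768   44.27088265 175.43838282] 81.93701627483723
```

View pics/fin.png

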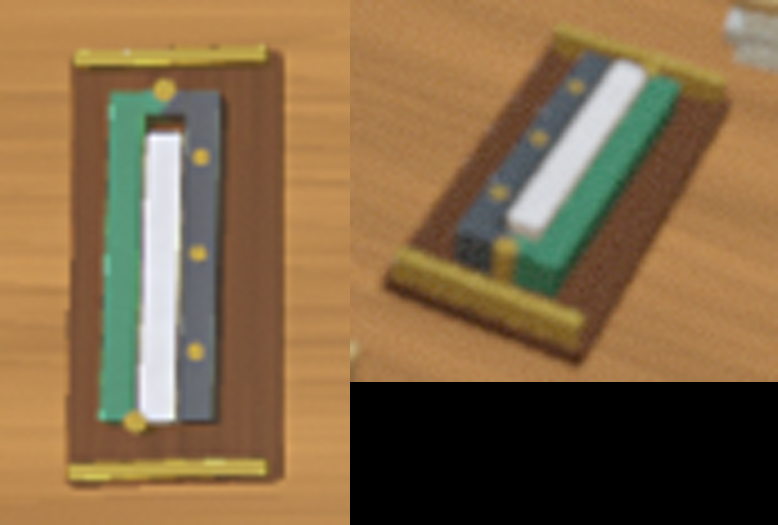

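The trivet is closed and lies between the lips with white in the middle. Pins are at (164,90) and (135,422); rivets are at (200,157), (197,253) and (195,351).

Run:
```python
from h import *
f=eyes.grab_frame("top")
c=lambda x,y:(195+(x+.5)/5-.5,205+(y+.5)/5-.5)
Q=onz(f,[c(200,157),c(197.5,253),c(195,351),c(164,90),c(135,422)],37)
ang=lambda v:np.degrees(np.arctan2(v[1],v[0])); s=Q[0]-Q[2]
print("rivets",Q[:3],"th",ang(s),"pack",Q[:3].mean(0)+19.5*u(ang(s)+90),"pack via pin",Q[3]-85*u(ang(s)))
d=Q[4]-Q[3]; print("joint",(ang(d)+3.28-ang(s))%360)
# edges via gray row profile of steel right (z=12 base/37?) : green left edge top z=37, white columns
hsv=cv2.cvtColor(f["image"],cv2.COLOR_BGR2HSV); gl=[];wc=[]
for v in range(232,286):
    m=np.nonzero(cv2.inRange(hsv[v:v+1,205:245],*HSV["green"])[0])[0]; gl.append((205+m.min(),v))
    w=hsv[v,205:245,2]*(hsv[v,205:245,1]<50); k=np.nonzero(w>170)[0]; wc.append((205+k.mean(),v))
for n,a in(("green left",gl),("white mid",wc)):
    W=onz(f,a,37); p=np.polyfit(W[:,0],W[:,1],1); print(n,np.degrees(np.arctan(p[0])),np.polyval(p,531))
```

```text
rivets [[580.85774814 278.82676802]
 [531.11094735 278.82733978]
 [481.05901529 278.80160102]] th 0.014448708370017225 pack [531.00431947 298.31856899] pack via pin [531.17126395 298.25332749]
joint 179.9940888502613
green left 0.2900191195286837 323.53101559892997
white mid 0.1098092393107982 297.58902309107367
```

```bash
python3 -c "
from workcell import env
print(env.job_done())"
```

```text
the job is handed in; nothing more can be done
None
```

I folded the trivet in the order asked (white first, then both against the steel) and set it fully shut on the rest between the lips, about 2.5 mm to one side and 1° off line by camera; I handed it in at about 22 s, with the arm clear and the other goods not touched as far as I know.

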